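# Pack the tea lights and snap the lid on

### The job

Lift the blue tray by its grip, tip it over the white box so that all four tea lights slide in, and put the empty tray back down upright on the worktop, clear of the box. Then set the green lid squarely on the box and press it straight down until both orange clips snap over it, and keep pressing with a steady, moderate push (about 10 N): the job finishes with your gripper still pressing the lid down. Do not knock over or shove the other things on the worktop.

Things in the scene. Friction and masses are not known exactly. Their poses are not given: they have to be found in the camera images.
- box: white open storage box, fixed to the worktop, outer size 150 (x) x 144 (y) x 60 mm high, walls and floor 4 mm; origin at the centre of its underside, z up. A grey elastic seal, 5 mm wide and 4 mm high, lies on the rim, and an orange clip stands in the middle of each y side (see there)
- box_mouth (a point): centre of the box's mouth, level with the top of the unloaded seal (64 mm above the worktop); axes as the box's
- seal: grey elastic seal lying all round on the rim of the box, which the seated lid presses on; it gives 1 mm for every 4 N, at most 4 mm, then the rim is rigid; origin at the centre of the seal's underside, 60 mm above the worktop
- clip_left (a joint): sprung orange clip on the box's +y side, 44 mm wide along x; 0 = upright, positive = bent outward (rad). Its flared top, 87 mm above the worktop and 84 mm from the box's centre line, guides the lid's edge inward to its nose (72 mm above the worktop, 74 mm from the centre line). The lid pressed down bends both clips out (10 to 18 N in all); then they snap back over it and the force drops
- clip_right (a joint): the same clip on the box's -y side
- lid_grip (a point): green lid: loose flat plate 140 (x) x 154 (y) x 7 mm, 110 to 180 g. White grip bar on its middle: 56 mm along x, 14 mm thick along y, top 38 mm above the underside. This point: on the bar over the lid's centre, 28 mm above the underside. The two y edges snap under the clips: lid x along box x, either way round. They meet the clips with the underside 75 mm above the worktop; snapped, it is at 64 mm or less
- tray_grip (a point): blue tray 130 (x) x 112 (y) mm, floor 3 mm, rims 16 mm high, open at its -x end, 150 g. Upright wooden grip on its middle: 56 mm along x, 14 mm thick along y, top 63 mm above the underside. This point: on the grip over the tray's centre, 48 mm above the underside, z up; open edge 65 mm along -x. Slick floor: things begin to slide at 11 to 17 degrees of tilt, so carry it level
- light0_c (a point): tea light 1 of 4: silver aluminium cup with cream wax, 38 mm across, 15 mm high, about 15 g; this point is its centre, half-way up. Starts on the tray.
- light1_c (a point): tea light 2 of 4: silver aluminium cup with cream wax, 38 mm across, 15 mm high, about 15 g; this point is its centre, half-way up. Starts on the tray.
- light2_c (a point): tea light 3 of 4: silver aluminium cup with cream wax, 38 mm across, 15 mm high, about 15 g; this point is its centre, half-way up. Starts on the tray.
- light3_c (a point): tea light 4 of 4: silver aluminium cup with cream wax, 38 mm across, 15 mm high, about 15 g; this point is its centre, half-way up. Starts on the tray.
- cup_c (a point): bystander: small white coffee cup with a blue pattern, 62 mm across, 50 mm high; point half-way up
- shaker_c (a point): bystander: salt shaker, grey cap, 44 mm across, 90 mm high; point half-way up
- timer_c (a point): bystander: round red and white kitchen timer, 68 mm across, 66 mm high; point half-way up
- tin_c (a point): bystander: low green food tin, 75 mm across, 58 mm high; point half-way up
- herbs_c (a point): bystander: spice jar with a red cap, 45 mm across, 109 mm high; point half-way up
Mind the look-alikes: they are no part of the job. What is shaped like the part that bears light1_c but black is not meant.

How it is judged:
On the way, in this order (a step that is already met when the one before it is completed fails the run):
1. the tray is held up over the box with all four tea lights still on it (height (world z) of tray_grip above 0.09 m and horizontal distance between tray_grip and box_mouth below 0.17 m and distance between each of light0_c, light1_c, light2_c, light3_c and tray_grip below 0.085 m), for 0.1 s.
2. all four tea lights are in the box (x of light0_c in the frame of box between -0.075 and 0.075 m and y of light0_c in the frame of box between -0.072 and 0.072 m and z of each of light0_c, light1_c, light2_c, light3_c in the frame of box below 0.06 m and x of light1_c in the frame of box between -0.075 and 0.075 m and y of light1_c in the frame of box between -0.072 and 0.072 m and x of light2_c in the frame of box between -0.075 and 0.075 m and y of light2_c in the frame of box between -0.072 and 0.072 m and x of light3_c in the frame of box between -0.075 and 0.075 m and y of light3_c in the frame of box between -0.072 and 0.072 m), for 0.2 s.
3. the tray stands released and level on the worktop, clear of the box (height (world z) of tray_grip between 0.043 and 0.053 m and angle between tray_grip's own z axis and vertical below 0.1 rad and contact force between the fingers and tray below 0.3 N and horizontal distance between tray_grip and box_mouth above 0.12 m), for 0.2 s.
4. the lid has snapped in under both clips, square on the box (z of lid_grip in the frame of box_mouth between 0.015 and 0.0305 m and horizontal distance between lid_grip and box_mouth below 0.012 m and angle between the x axis of lid_grip and the x axis of box, either way round below 0.15 rad and angle between lid_grip's own z axis and vertical below 0.05 rad and value of joint each of clip_left, clip_right below 0.03 rad), for 0.2 s.
At the end, for the whole second after the job is handed in: Tea lights inside the box; tray released, level on the worktop, over 12 cm from the box; lid under both clips (underside at most 2.5 mm above the seal's free top, centred within 12 mm, square within 0.15 rad, level within 0.05 rad, clips back within 0.03 rad), still pressed down with 5 to 35 N (all of step 2 and all of step 3 and all of step 4 and contact force between lid and seal between 5 and 35 N and contact force between any of the fingers, the arm and lid above 1 N); the arm keeps its last pose, push and grip.
It fails at once if the cup is knocked over or shoved more than 4 cm (distance of cup_c from where it was at the start of the episode above 0.04 m or angle between cup_c's own z axis and vertical above 0.5 rad).
It fails at once if the salt shaker is knocked over or shoved more than 4 cm (distance of shaker_c from where it was at the start of the episode above 0.04 m or angle between shaker_c's own z axis and vertical above 0.5 rad).
It fails at once if the kitchen timer is knocked over or shoved more than 4 cm (distance of timer_c from where it was at the start of the episode above 0.04 m or angle between timer_c's own z axis and vertical above 0.5 rad).
It fails at once if the tin is knocked over or shoved more than 4 cm (distance of tin_c from where it was at the start of the episode above 0.04 m or angle between tin_c's own z axis and vertical above 0.5 rad).
It fails at once if the spice jar is knocked over or shoved more than 4 cm (distance of herbs_c from where it was at the start of the episode above 0.04 m or angle between herbs_c's own z axis and vertical above 0.5 rad).
It also fails if it takes over 72 s, if anything falls off the work surface, if the arm or the gripper's body presses on something with over 40 N, if the wrist force passes 120 N, or if a joint passes its speed limit or range.

### The arm

A 7-joint arm with a two-finger parallel gripper is mounted at the origin on a cart in front of the work surface, level with it; the furniture and walls round the work are solid. World frame = base frame: x ahead of the robot, y to its left, z up, the work surface at z = 0. Lengths are in m, angles in rad, forces in N, time in s.
With the tool pointing down it reaches from about 0.425 to 1.025 m from the base axis. Payload 9.4 kg.
Tool frame: the origin (TCP) lies midway between the tips of the shut fingers; the grasp point (between the pads) lies 19 mm behind it; z points along the fingers, y is the line along which they close (so a half turn about z gives the same grasp; the last joint's range is limited). The gripper opens to 85 mm and grips with 20 to 120 N. Pads are 22 mm wide; open, the fingers measure 114 mm over their backs; the gripper's body (76 mm by 85 mm) begins 54 mm behind the grasp point. The pads swing forward as they close: fully open they stand 13 mm farther back than shut.
Start: joints at [1.127, 0.599, -0.003, 1.599, 0.002, 0.943, -0.08], TCP at [0.26, -0.677, 0.231] pointing down, gripper open.
Joint ranges: [-2.57, 2.57], [-0.35, 1.97], [-1.29, 1.29], [0.11, 2.56], [-1.05, 4.19], [0.11, 1.86], [-2.63, 2.63]. Speed limits (rad/s): [2.22, 2.22, 3.01, 3.01, 3.14, 3.14, 3.14].

### API

Orientations are given as a 3x3 rotation matrix whose columns are the frame's x, y, z axes.
In Python, from cell import bot gives the robot as it stands.
- The arm moves only by the shell command python3 -m handwheel 'ROWS'. ROWS is JSON, one flat list of numbers, 7 for each row, row after row: the turn, a rotation vector about the tool's x, y, z scaled (see below), then the shift along the tool's x, y, z scaled (see below), then the opening, from 0 (shut) to 1 (fully open). In form: [wx, wy, wz, x, y, z, jaw, wx, wy, wz, x, y, z, jaw, ...]. A call has 1 to 10 rows; each row shifts and turns the commanded pose from where the row before left it, along the tool's axes as they then stand; what a row does not reach is not made up. The controller multiplies each number of a shift by 12 cm and each number of a turn by 360 degrees. A row lasts 1/10 s, in which the tool goes at most 50 mm and 8.59 degrees, less where a joint would pass 70% of its speed; a pose out of reach is approached as far as the arm can. A call with a number of a shift or a turn outside -1 to 1 is refused whole. A call with a gripper value outside its range is refused whole. The fingers move at their own pace and stop on an object; the grip force is fixed at half the most. Time passes only in rows, so rows that do not move let the fingers close. It gives the time, the measured TCP pose, the force, the opening and the grip force at its end, in the units of the state.
- bot.observe(): the state, without advancing time (a new reading comes with each control period).
- bot.read_camera(name): name is "side" or "top"; returns the picture (400x640x3 uint8, blue, green, red); there is no depth.
- bot.camera_params(name): a dict with "fx", "fy", "cx", "cy" (pixels), "R" (3x3) and "t" (3): a world point X has camera coordinates R X + t. Camera axes: x right, y down, z forward; pixel columns grow to the right and rows downward; lengths in m; the calibration is good to about 2 mm. A picture is of the moment at which its call begins. camera_params takes no time and is no camera call.
- bot.sign_off(): hands the job in; it is judged then, once.
The state is a dict: "t": time; "qpos": joint angles; "dq": joint speeds; "tau": joint torques, N m; "ee_pos": TCP position; "tool_rot": TCP orientation; "force": force on the tool from outside, world axes, zero at the start; "ft_torque": the same for the moment, N m; "finger_gap": finger opening in m; "gripper_force": force on a finger pad.
Only numpy, scipy, OpenCV 4.12 (cv2) and the standard library are available. Lean on these libraries where they do the work, as an engineer would, in place of code of your own. Each camera call takes 0.05 s, during which the arm holds its last target. There are 200 camera calls.

## Working session

There is one attempt and no reset: what is moved stays moved. The work goes in short steps, Python scripts to look and compute and a shell command to move; the robot and the scene stay as the last step left them, time stands still between calls to the robot, and variables do not carry over. Pictures are saved under pics/ and viewed, at most 10 in all, crops included, and the job is handed in when it is done.

```bash
ls; mkdir -p pics
python3 - <<'E'
from cell import bot
import cv2,numpy as np
s=bot.observe()
print(s['t'],np.round(s['ee_pos'],3),np.round(s['tool_rot'],3).tolist(),s['finger_gap'],s['force'])
for n in('side','top'):
    cv2.imwrite(f'pics/{n}0.png',bot.read_camera(n)); p=bot.camera_params(n); print(n,p)
E
```

```text
pics
0.0 [ 0.26  -0.676  0.23 ] [[0.933, 0.359, -0.001], [0.359, -0.933, 0.001], [-0.0, -0.002, -1.0]] 0.08535042947328131 [-0.6694686  -0.52312756 -0.08423316]
side {'fx': 387.8460829893598, 'fy': 387.8460829893598, 'cx': 326.1029089040482, 'cy': 198.12164057319418, 'R': array([[ 0.99844411, -0.05091081, -0.02274734],
       [-0.04328117, -0.45035035, -0.89180228],
       [ 0.0351581 ,  0.89139927, -0.45185313]]), 't': array([-0.52194623,  0.07544158,  1.40440311])}
top {'fx': 417.12558443964576, 'fy': 417.12558443964576, 'cx': 318.7053891060858, 'cy': 199.91013375608043, 'R': array([[-0.01467229, -0.99957164,  0.02532312],
       [-0.9960501 ,  0.01239314, -0.08792385],
       [ 0.08757235, -0.02651314, -0.99580527]]), 't': array([-0.01111292,  0.49748087,  1.28044177])}
```

View pics/top0.png

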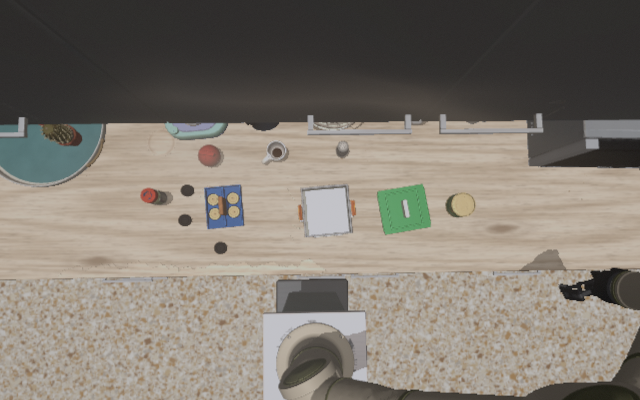

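View pics/side0.png

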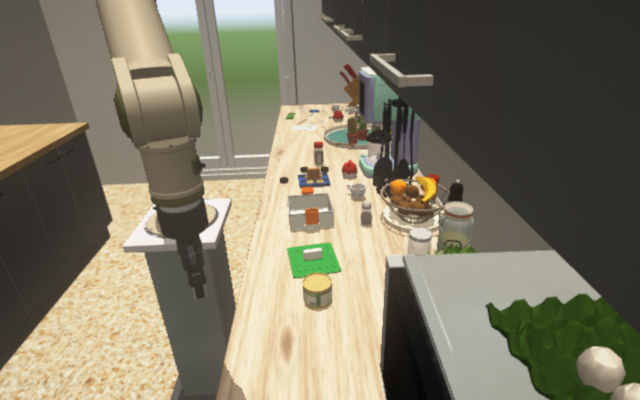

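The top view shows the blue tray at (224,207) with four cream lights at about (214,199), (234,198), (214,213) and (233,212). The box is at (327,212), its orange clips at (300,212) and (353,208). The lid is at (404,209), the tin at (462,205), the cup at (277,153), the shaker at (343,149), the timer at (209,155) and the herbs jar at (150,196).

Candidates for the tea lights: the four cream ones on the tray, which I want, and three black ones at (187,190), (185,220) and (220,248), which I must leave alone. There is only one blue tray and one green lid. Next I'll measure and check with a close crop.

```bash
cat > h.py <<'E'
import cv2,numpy as np
from cell import bot
def ray(n,uv,z):
    p=bot.camera_params(n);R=np.array(p['R']);t=np.array(p['t'])
    uv=np.atleast_2d(uv).astype(float)
    d=np.c_[(uv[:,0]-p['cx'])/p['fx'],(uv[:,1]-p['cy'])/p['fy'],np.ones(len(uv))]@R
    c=-R.T@t
    return c+d*((z-c[2])/d[:,2])[:,None]
def mask(im,lo,hi):
    return cv2.inRange(cv2.cvtColor(im,cv2.COLOR_BGR2HSV),np.array(lo),np.array(hi))
def blobs(m,amin=8):
    cs,_=cv2.findContours(m,cv2.RETR_EXTERNAL,cv2.CHAIN_APPROX_NONE)
    return [c for c in cs if cv2.contourArea(c)>=amin]
def rect(n,c,z):
    w=ray(n,c.reshape(-1,2),z)[:,:2]
    (cx,cy),(a,b),th=cv2.minAreaRect((w*1000).astype(np.float32))
    return np.round([cx,cy,a,b,th],1)
E
python3 - <<'E'
from h import *
im=cv2.imread('pics/top0.png')
big=cv2.resize(im[120:280,130:490],None,fx=2.2,fy=2.2,interpolation=cv2.INTER_CUBIC)
cv2.imwrite('pics/crop0.png',big)
for nm,lo,hi,z in(('blue',(105,120,50),(125,255,255),.008),('green',(55,120,60),(80,255,255),.007),('orange',(3,180,120),(16,255,255),.07)):
    for c in blobs(mask(im,lo,hi)):
        x,y,w,h=cv2.boundingRect(c)
        if y>140 and y<260 and w*h>20: print(nm,(x,y,w,h),rect('top',c,z))
E
```

```text
(no output)
```

View pics/crop0.png

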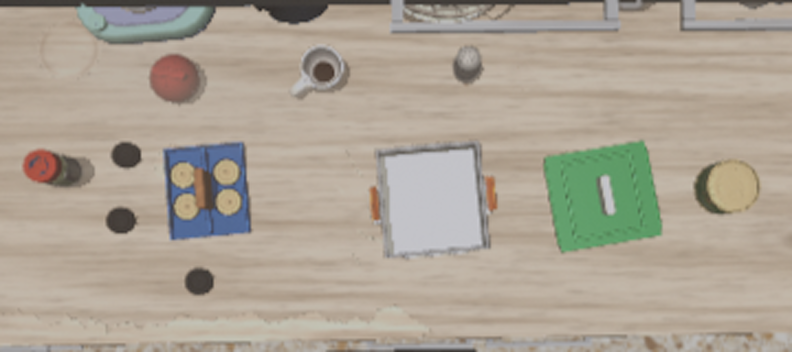

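Run:
```python
from h import *
im=cv2.imread('pics/top0.png');hsv=cv2.cvtColor(im,cv2.COLOR_BGR2HSV)
for p in((224,190),(210,222),(385,200),(300,212),(353,208),(222,206),(405,208)): print(p,hsv[p[1],p[0]])
big=cv2.resize(im[178:236,195:255],None,fx=9,fy=9,interpolation=cv2.INTER_CUBIC)
s=cv2.imread('pics/side0.png')
b2=cv2.resize(s[155:200,285:345],None,fx=9,fy=9,interpolation=cv2.INTER_CUBIC)
cv2.imwrite('pics/crop1.png',cv2.resize(np.vstack([big,b2[:, :540]]),None,fx=.64,fy=.64,interpolation=cv2.INTER_AREA))
```

```text
(224, 190) [115  62  99]
(210, 222) [110 116 152]
(385, 200) [ 64  95 151]
(300, 212) [ 10 139 152]
(353, 208) [ 10 145 169]
(222, 206) [ 13 115 135]
(405, 208) [120   4 196]
```

View pics/crop1.png

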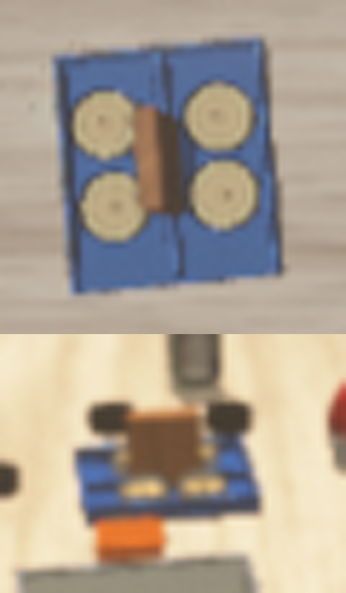

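The close crop confirms the choice: four cream lights on the blue tray, with the wooden grip across the middle at about crop (155,160). It doesn't show clearly which end is open, so I'll enhance that area and measure at the same time.

Run:
```python
from h import *
im=cv2.imread('pics/top0.png')
for nm,lo,hi,z in(('blue',(102,70,50),(125,255,255),.008),('green',(50,70,60),(80,255,255),.007),('orange',(5,120,120),(14,255,255),.08),('wood',(5,95,50),(16,200,255),.063),('red',(0,120,50),(5,255,255),.06)):
    for c in blobs(mask(im,lo,hi),5):
        x,y,w,h=cv2.boundingRect(c)
        if 140<y<250 and 140<x<480: print(nm,(x,y,w,h),rect('top',c,z))
print('white grip',[ (cv2.boundingRect(c),rect('top',c+np.array([[[395,195]]]),.038)) for c in blobs(mask(im[195:225,395:415],(0,0,150),(179,40,255)),10)])
hsv=cv2.cvtColor(im,cv2.COLOR_BGR2HSV)
for u in (209,212,228,232): print(u,[tuple(int(v) for v in hsv[r,u,1:]) for r in list(range(182,194))+[-1]+list(range(220,232))if r>0])
a=cv2.resize(im[180:234,200:250],None,fx=11,fy=11,interpolation=cv2.INTER_LANCZOS4)
s=cv2.imread('pics/side0.png')
b=cv2.resize(s[164:192,293:333],None,fx=14,fy=14,interpolation=cv2.INTER_LANCZOS4)
o=np.zeros((594,1110,3),np.uint8);o[:594,:550]=a;o[:392,550:]=b
o=np.clip((o.astype(float)-40)*1.5,0,255).astype(np.uint8)
cv2.imwrite('pics/crop2.png',cv2.resize(o,None,fx=.72,fy=.72,interpolation=cv2.INTER_AREA))
```

```text
blue (207, 204, 11, 8) [481.3 315.3  22.3  30.3   8.5]
blue (205, 185, 39, 44) [481.8 279.  127.  109.1   4.7]
green (377, 184, 54, 50) [ 467.2 -286.6  136.8  151.7    8.8]
orange (299, 205, 3, 15) [456.8  39.8   5.9  41.7  89.4]
orange (351, 201, 5, 14) [ 468.2 -118.5   39.8    8.3    4.5]
wood (298, 205, 4, 15) [457.9  41.6   9.   42.3  89.4]
wood (351, 200, 5, 16) [ 469.4 -120.2   12.1   45.4   88.8]
wood (218, 197, 6, 18) [480.5 278.7  51.9  13.1   5. ]
wood (152, 190, 6, 13) [510.8 473.8  11.8  36.4  81.8]
wood (199, 153, 14, 9) [625.4 327.6  42.3  16.6  68.2]
red (141, 188, 15, 15) [515.  495.7  42.6  41.6   1.1]
white grip [((8, 5, 7, 18), array([ 466.1, -287.2,   54.4,   13.4,    8.5]))]
209 [(37, 184), (37, 187), (36, 191), (40, 186), (42, 170), (23, 134), (83, 114), (101, 136), (114, 154), (113, 153), (114, 155), (115, 155), (113, 145), (112, 144), (112, 143), (111, 143), (113, 142), (113, 144), (112, 144), (111, 143), (95, 140), (18, 166), (39, 181), (38, 183)]
212 [(38, 186), (35, 190), (35, 192), (36, 192), (23, 163), (16, 109), (96, 133), (112, 153), (111, 154), (112, 153), (114, 154), (69, 118), (111, 145), (116, 152), (115, 151), (115, 151), (117, 151), (117, 151), (115, 151), (115, 151), (46, 138), (31, 173), (39, 185), (39, 184)]
228 [(37, 185), (37, 188), (36, 189), (20, 165), (92, 141), (97, 140), (107, 153), (107, 152), (108, 153), (109, 154), (113, 154), (91, 131), (115, 151), (117, 151), (116, 150), (116, 150), (114, 150), (114, 150), (116, 158), (9, 165), (35, 192), (35, 189), (38, 186), (38, 189)]
232 [(36, 189), (36, 190), (32, 165), (20, 117), (90, 136), (102, 150), (106, 152), (107, 153), (108, 154), (98, 140), (15, 136), (64, 180), (115, 149), (113, 149), (115, 149), (114, 150), (114, 148), (115, 149), (72, 134), (27, 169), (36, 193), (37, 187), (40, 183), (37, 188)]
```

View pics/crop2.png

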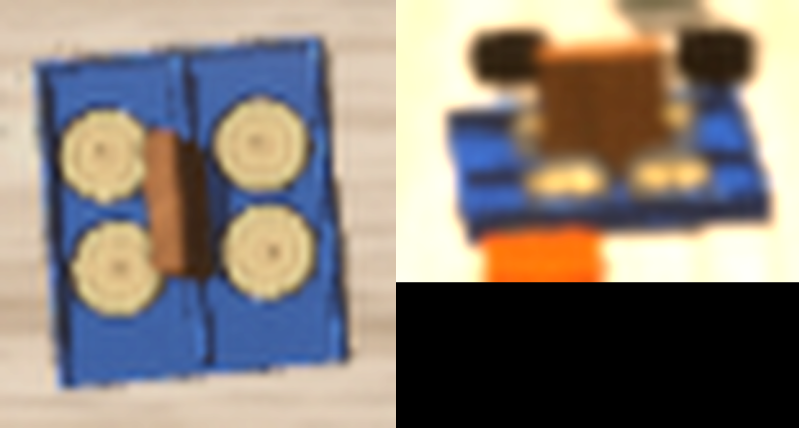

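The enhanced crop shows a rim line at the tray's upper (+x) end and none at the lower end. So the tray is open toward −x (the robot), with its yaw about +5°. The side view agrees, with the left end rimless. Next I'll refine the box and bystander positions and write a helper for the move numbers.

```bash
cat >> h.py <<'E'
def need(target,yaw):
    s=bot.observe();R=np.array(s['tool_rot']);p=np.array(s['ee_pos'])
    cy=np.arctan2(R[1,0],R[0,0])
    print('t',round(s['t'],2),'pos',np.round(p,4),'yaw',round(np.degrees(cy),2),'tilt_z',np.round(R[:,2],3),'F',np.round(s['force'],1),'gap',round(s['finger_gap'],4),'gf',round(s['gripper_force'],1))
    d=R.T@(np.array(target)-p)
    print('shift now (units)',np.round(d/.12,3),' turn z units',round(-np.degrees(np.radians(yaw)-cy)/360,4))
    y=np.radians(yaw);Ry=np.array([[np.cos(y),np.sin(y),0],[np.sin(y),-np.cos(y),0],[0,0,-1]])
    print('shift after turn',np.round(Ry.T@(np.array(target)-p)/.12,3))
E
python3 - <<'E'
from h import *
im=cv2.imread('pics/top0.png')
g=mask(im[180:245,290:365],(0,0,185),(179,22,255)); 
for c in blobs(g,100): print('floor',cv2.boundingRect(c),rect('top',c+np.array([[[290,180]]]),.004))
# rim: everything not wood (wood sat>=25)
g=mask(im[178:245,290:365],(0,0,0),(179,23,255))
g=cv2.morphologyEx(g,cv2.MORPH_OPEN,np.ones((3,3)))
for c in blobs(g,300): print('outer',cv2.boundingRect(c),rect('top',c+np.array([[[290,178]]]),.062))
for n,p,z in(('cup',(278,151),.05),('shaker',(343,145),.09),('timer',(208,153),.06),('tin',(464,204),.058),('herbs',(148,195),.109)): print(n,np.round(ray('top',p,z)[0],3))
need((.46,-.60,.25),4.9)
E
```

```text
floor (15, 8, 44, 47) [463.4 -41.7 136.6 126.4   4.5]
outer (11, 7, 51, 53) [461.6 -39.6 154.8 146.3   4.3]
cup [0.648 0.106 0.05 ]
shaker [ 0.656 -0.091  0.09 ]
timer [0.641 0.318 0.06 ]
tin [ 0.476 -0.461  0.058]
herbs [0.51  0.477 0.109]
t 0.1 pos [ 0.2598 -0.6764  0.2305] yaw 21.02 tilt_z [-0.001  0.001 -1.   ] F [-0.4 -0.1 -0.2] gap 0.0852 gf 0.0
shift now (units) [ 1.786  0.004 -0.163]  turn z units 0.0448
shift after turn [ 1.717 -0.492 -0.163]
```

```bash
python3 -m handwheel '[0,0,0.0224,0,0,-0.08,1, 0,0,0.0224,0,0,-0.08,1, 0,0,0,0.2,-0.05,0,1, 0,0,0,0.4,-0.1,0,1, 0,0,0,0.4,-0.1,0,1, 0,0,0,0.4,-0.1,0,1, 0,0,0,0.3,-0.1,0,1]' | cut -c1-600; python3 -c "
from h import *
need((.481,.279,.20),4.9)"
```

```text
t: 0.8
ee_pos: [0.4622, -0.6036, 0.2498]
tool_rot: [[0.996, 0.088, 0.001], [0.088, -0.996, 0.001], [0.001, -0.001, -1.0]]
force: [-0.1, 0.1, -0.2]
finger_gap: 0.0853
gripper_force: 0.0
t 0.8 pos [ 0.4622 -0.6036  0.2498] yaw 5.02 tilt_z [ 0.001  0.001 -1.   ] F [-0.1  0.1 -0.2] gap 0.0853 gf 0.0
shift now (units) [ 0.8   -7.312  0.424]  turn z units 0.0003
shift after turn [ 0.784 -7.314  0.415]
```

```bash
python3 -m handwheel '[0,0,0,0.04,-0.2,0,1, 0,0,0,0.04,-0.36,0,1, 0,0,0,0.04,-0.4,0,1, 0,0,0,0.04,-0.4,0,1, 0,0,0,0.04,-0.4,0,1, 0,0,0,0.04,-0.4,0,1, 0,0,0,0.04,-0.4,0,1, 0,0,0,0.04,-0.4,0,1, 0,0,0,0.04,-0.4,0,1, 0,0,0,0.04,-0.4,0,1]' >/dev/null;  python3 -m handwheel '[0,0,0,0.04,-0.4,0,1, 0,0,0,0.04,-0.4,0,1, 0,0,0,0.04,-0.4,0,1, 0,0,0,0.04,-0.4,0,1, 0,0,0,0.04,-0.4,0.1,1, 0,0,0,0.04,-0.4,0.1,1, 0,0,0,0.04,-0.4,0.1,1, 0,0,0,0.04,-0.36,0.1,1, 0,0,0,0.04,-0.2,0.02,1, 0,0,0,0,0,0,1]' >/dev/null; python3 -c "
from h import *
need((.481,.279,.20),4.9)"
```

```text
t 2.8 pos [0.4761 0.2578 0.1991] yaw 5.21 tilt_z [-0.001  0.001 -1.   ] F [-0.5 -1.   0.3] gap 0.0856 gf 0.0
shift now (units) [ 0.057 -0.172 -0.007]  turn z units 0.0009
shift after turn [ 0.056 -0.172 -0.007]
```

```bash
python3 -m handwheel '[0,0,0.0009,0.057,-0.172,0,1, 0,0,0,0,0,0.2,1, 0,0,0,0,0,0.25,1, 0,0,0,0,0,0.25,1, 0,0,0,0,0,0.25,1, 0,0,0,0,0,0.2,1, 0,0,0,0,0,0.15,1, 0,0,0,0,0,0.1,1, 0,0,0,0,0,0,1]' >/dev/null; python3 -c "
from h import *
need((.481,.279,.031),4.9)"
```

```text
t 3.7 pos [0.4812 0.2736 0.0308] yaw 4.54 tilt_z [-0.002 -0.002 -1.   ] F [-0.9 -1.2 -0. ] gap 0.0855 gf 0.0
shift now (units) [ 0.002 -0.045 -0.001]  turn z units -0.001
shift after turn [ 0.002 -0.045 -0.001]
```

```bash
python3 -m handwheel '[0,0,-0.001,0.002,-0.045,0,1, 0,0,0,0,0,0,1, 0,0,0,0,0,0,0, 0,0,0,0,0,0,0, 0,0,0,0,0,0,0, 0,0,0,0,0,0,0, 0,0,0,0,0,0,0, 0,0,0,0,0,0,0, 0,0,0,0,0,0,0, 0,0,0,0,0,0,0]' |tail -3; python3 -c "
from h import *
need((.481,.279,.031),4.9)"
```

```text
force: [-1.2, -1.1, 5.2]
finger_gap: 0.0134
gripper_force: 59.2
t 4.7 pos [0.4817 0.28   0.0323] yaw 4.92 tilt_z [ 0.  0. -1.] F [-1.2 -1.1  5.2] gap 0.0134 gf 59.2
shift now (units) [-0.006  0.008  0.011]  turn z units 0.0001
shift after turn [-0.006  0.008  0.011]
```

```bash
python3 -m handwheel '[0,0,0,0,0,-0.04,0, 0,0,0,0,0,-0.1,0, 0,0,0,0,0,-0.15,0, 0,0,0,0,0,-0.18,0, 0,0,0,0,0,-0.18,0, 0,0,0,0,0,-0.14,0, 0,0,0,0,0,-0.1,0, 0,0,0,0,0,-0.06,0, 0,0,0,0,0,0,0, 0,0,0,0,0,0,0]' |tail -3
python3 - <<'E'
from h import *
cv2.imwrite('pics/top1.png',bot.read_camera('top')[120:280,130:490])
need((.557,-.033,.147),4.5)
E
```

```text
force: [0.0, -0.2, -2.4]
finger_gap: 0.0133
gripper_force: 58.5
t 5.75 pos [0.4812 0.2799 0.1454] yaw 4.93 tilt_z [-0.001 -0.001 -1.   ] F [ 0.4  0.5 -1.6] gap 0.0132 gf 58.5
shift now (units) [ 0.405  2.652 -0.012]  turn z units 0.0012
shift after turn [ 0.425  2.649 -0.013]
```

```bash
python3 -m handwheel '[0,0,0,0.005,0.03,0,0, 0,0,0,0.014,0.09,0,0, 0,0,0,0.023,0.15,0,0, 0,0,0,0.031,0.2,0,0, 0,0,0,0.034,0.22,0,0, 0,0,0,0.036,0.23,0,0, 0,0,0,0.036,0.23,0,0, 0,0,0,0.036,0.23,0,0, 0,0,0,0.036,0.23,0,0, 0,0,0,0.036,0.23,0,0]' >/dev/null; python3 -m handwheel '[0,0,0,0.036,0.23,0,0, 0,0,0,0.031,0.2,0,0, 0,0,0,0.023,0.15,0,0, 0,0,0,0.017,0.11,0,0, 0,0,0,0.011,0.07,0,0, 0,0,0,0.006,0.04,0,0, 0,0,0,0,0,0,0, 0,0,0,0,0,0,0, 0,0,0,0,0,0,0]' |tail -3
python3 - <<'E'
from h import *
im=bot.read_camera('top')[120:280,200:440]; s=bot.read_camera('side')[130:260,240:380]
a=cv2.resize(im,(780,520),interpolation=cv2.INTER_CUBIC);cv2.imwrite('pics/top2.png',a)
cv2.imwrite('pics/side2.png',cv2.resize(s,None,fx=4,fy=4))
need((.557,-.033,.147),4.5)
E
```

```text
force: [-0.1, 0.6, -1.7]
finger_gap: 0.0134
gripper_force: 58.5
t 7.75 pos [ 0.5578 -0.0306  0.1461] yaw 4.99 tilt_z [-0.  0. -1.] F [-0.5 -0.4 -2.2] gap 0.0133 gf 58.5
shift now (units) [-0.009  0.019 -0.008]  turn z units 0.0014
shift after turn [-0.009  0.019 -0.008]
```

View pics/top2.png

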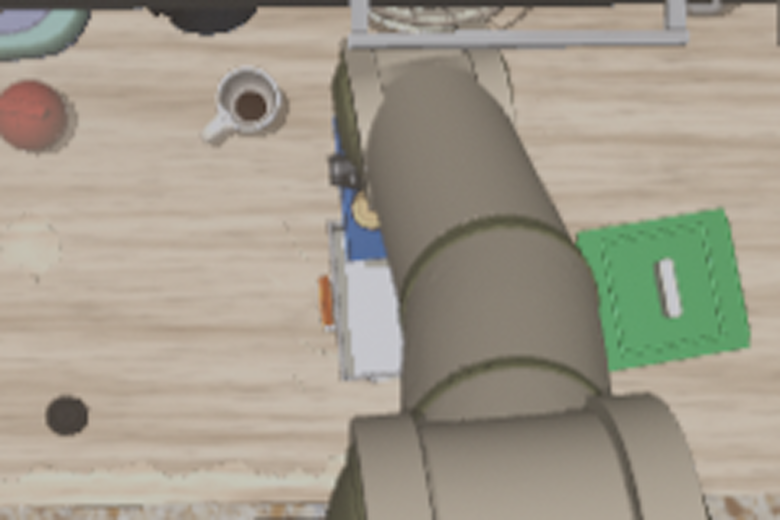

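The tray's open edge (crop row ~260) is over the box mouth and its lights are still on board (one visible at (368,210)). Tipping now.

```bash
python3 -m handwheel '[0,0,0,-0.009,0.019,0,0, 0,0.0139,0,-0.041,0,0,0, 0,0.0139,0,-0.041,0,-0.003,0, 0,0.0139,0,-0.041,0,-0.006,0, 0,0.0139,0,-0.041,0,-0.009,0, 0,0.0139,0,-0.041,0,-0.012,0, 0,0.0139,0,-0.041,0,-0.015,0, 0,0,0,0,0,0,0, 0,0,0,0,0,0,0, 0,0,0,0,0,0,0]' |tail -3;  python3 -c "
from h import *
need((.52,-.033,.147),4.5);print(np.round(bot.observe()['qpos'],2))"
python3 -m handwheel '[0,0.0139,0,-0.041,0,-0.018,0, 0,0.0139,0,-0.041,0,-0.021,0, 0,0,0,0,0,0,0, 0,0,0,0,0,0,0,0,0.0139,0,0,0,0,0,0,0.0139,0,0,0,0,0,0,0,0,0,0,0,0,0,0,0,0,0,0,0,0,0,0,0,0,0,0,0,0,0,0,0,0]' |tail -3
python3 - <<'E'
from h import *
need((.52,-.033,.147),4.5)
im=bot.read_camera('top')[150:270,260:400]; s=bot.read_camera('side')[130:260,250:380]
o=np.hstack([cv2.resize(im,(420,360)),cv2.resize(s,(360,360))]);cv2.imwrite('pics/tip.png',o)
E
```

```text
force: [0.0, -0.3, -2.9]
finger_gap: 0.0131
gripper_force: 58.6
t 8.75 pos [ 0.5394 -0.0457  0.1532] yaw 4.91 tilt_z [ 0.311  0.006 -0.951] F [ 0.  -0.3 -2.9] gap 0.0131 gf 58.6
shift now (units) [-0.161 -0.12  -0.   ]  turn z units 0.0011
shift after turn [-0.153 -0.118  0.052]
[ 0.12  0.43 -0.19  2.31  0.79  0.12 -2.3 ]
t 8.75 pos [ 0.5394 -0.0457  0.1532] yaw 4.91 tilt_z [ 0.311  0.006 -0.951] F [ 0.  -0.3 -2.9] gap 0.0131 gf 58.6
shift now (units) [-0.161 -0.12  -0.   ]  turn z units 0.0011
shift after turn [-0.153 -0.118  0.052]validation failed for argument at $...
```

View pics/tip.png

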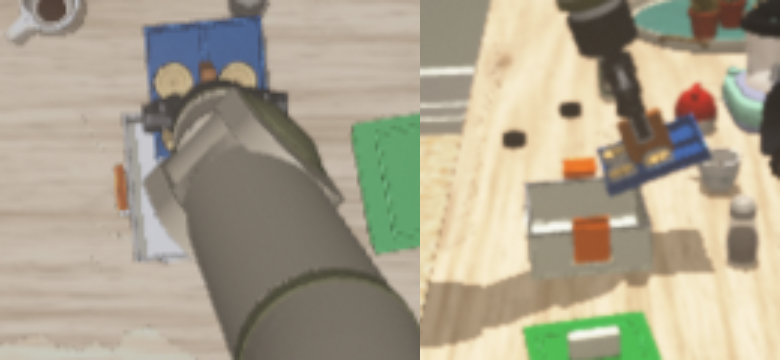

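In tip.png the tray is at about 18°, with its lights still aboard at crop (175,80), (237,78) and (168,140). The wrist joint is near its 0.11 limit. 18° is just past the quoted slide angle, so I'll hold and see whether they slide.

```bash
cat > lt.py <<'E'
from h import *
im=bot.read_camera('top'); m=mask(im[150:270,260:400],(12,60,140),(30,200,255))
print('top cream',[tuple(cv2.boundingRect(c)) for c in blobs(m,6)])
s=bot.read_camera('side'); m=mask(s[130:260,250:380],(12,70,140),(30,200,255))
print('side',[tuple(np.round(np.array(cv2.boundingRect(c))*360/130).astype(int)) for c in blobs(m,3)][:12])
need((.52,-.033,.147),4.5);print(np.round(bot.observe()['qpos'],2))
E
python3 lt.py; python3 -m handwheel '[0,0,0,0,0,0,0, 0,0,0,0,0,0,0, 0,0,0,0,0,0,0, 0,0,0,0,0,0,0, 0,0,0,0,0,0,0]' >/dev/null; python3 lt.py
```

```text
top cream [(38, 55, 5, 16), (54, 44, 4, 6), (74, 22, 11, 7), (52, 22, 12, 11)]
side [(np.int64(305), np.int64(318), np.int64(11), np.int64(42)), (np.int64(324), np.int64(260), np.int64(17), np.int64(11)), (np.int64(152), np.int64(233), np.int64(39), np.int64(33)), (np.int64(0), np.int64(222), np.int64(299), np.int64(136)), (np.int64(152), np.int64(213), np.int64(39), np.int64(11)), (np.int64(0), np.int64(186), np.int64(14), np.int64(36)), (np.int64(280), np.int64(183), np.int64(42), np.int64(28)), (np.int64(8), np.int64(177), np.int64(28), np.int64(86)), (np.int64(335), np.int64(174), np.int64(14), np.int64(53)), (np.int64(69), np.int64(169), np.int64(8), np.int64(33)), (np.int64(19), np.int64(166), np.int64(17), np.int64(8)), (np.int64(188), np.int64(163), np.int64(22), np.int64(14))]
t 8.95 pos [ 0.5393 -0.0456  0.1532] yaw 4.94 tilt_z [ 0.311  0.006 -0.951] F [-0.2 -0.1 -2. ] gap 0.0134 gf 58.6
shift now (units) [-0.16  -0.119 -0.001]  turn z units 0.0012
shift after turn [-0.152 -0.117  0.051]
[ 0.12  0.43 -0.19  2.31  0.8   0.12 -2.31]
top cream [(38, 55, 5, 16), (75, 24, 10, 5)
[... 296 characters left out ...]
nt64(299), np.int64(136)), (np.int64(152), np.int64(213), np.int64(39), np.int64(11)), (np.int64(0), np.int64(186), np.int64(14), np.int64(36)), (np.int64(280), np.int64(183), np.int64(42), np.int64(28)), (np.int64(8), np.int64(177), np.int64(28), np.int64(72)), (np.int64(335), np.int64(172), np.int64(14), np.int64(55)), (np.int64(183), np.int64(166), np.int64(22), np.int64(14)), (np.int64(69), np.int64(166), np.int64(8), np.int64(33))]
t 9.55 pos [ 0.5392 -0.0458  0.1533] yaw 4.94 tilt_z [ 0.311  0.005 -0.95 ] F [-1.  -0.8 -2.2] gap 0.0132 gf 58.6
shift now (units) [-0.159 -0.12   0.001]  turn z units 0.0012
shift after turn [-0.151 -0.119  0.053]
[ 0.12  0.43 -0.19  2.31  0.8   0.12 -2.31]
```

```bash
python3 -m handwheel '[0,-0.01,0,0,0,-0.02,0, 0,-0.0139,0,0,0,-0.03,0, 0,-0.0139,0,0,0,-0.03,0, 0,-0.0124,0,0,0,-0.03,0, 0,0,0,0,0,0,0, 0,0,0,0,0,0,0]' >/dev/null; python3 lt.py
python3 - <<'E'
from h import *
p=bot.camera_params('side');R=np.array(p['R']);t=np.array(p['t'])
for n,uv in(('h2 R end',(542,131)),('h1 R end',(410,131)),('h1 L end',(309,131)),('h0',(22,134))):
    for z in(.3,.4,.5,.6,.7):
        X=ray('top',uv,z)[0];c=R@X+t;print(n,z,np.round(X,2),np.round([p['fx']*c[0]/c[2]+p['cx'],p['fy']*c[1]/c[2]+p['cy']]))
E
```

```text
top cream [(38, 55, 3, 16), (75, 51, 8, 7), (55, 49, 12, 12)]
side [(np.int64(305), np.int64(321), np.int64(11), np.int64(39)), (np.int64(0), np.int64(288), np.int64(8), np.int64(11)), (np.int64(0), np.int64(274), np.int64(11), np.int64(11)), (np.int64(324), np.int64(260), np.int64(17), np.int64(11)), (np.int64(291), np.int64(233), np.int64(8), np.int64(25)), (np.int64(152), np.int64(233), np.int64(25), np.int64(33)), (np.int64(0), np.int64(222), np.int64(285), np.int64(138)), (np.int64(163), np.int64(213), np.int64(28), np.int64(8)), (np.int64(0), np.int64(186), np.int64(14), np.int64(36)), (np.int64(274), np.int64(177), np.int64(47), np.int64(33)), (np.int64(8), np.int64(177), np.int64(25), np.int64(72)), (np.int64(338), np.int64(174), np.int64(11), np.int64(53))]
t 10.25 pos [ 0.5357 -0.046   0.1658] yaw 4.57 tilt_z [ 0.002 -0.021 -1.   ] F [-0.4 -0.6 -2. ] gap 0.0134 gf 58.7
shift now (units) [-0.122 -0.122  0.154]  turn z units 0.0002
shift after turn [-0.122 -0.118  0.157]
[ 0.39  0.53 -0.6   2.07  0.5   0.69 -2.03]
h2 R end 0.3 [ 0.64 -0.58  0.3 ] [396. 218.]
h2 R end 0.4 [ 0.62 -0.52  0.4 ] [380. 161.]
h2 R end 0.5 [ 0.59 -0.46  0.5 ] [365. 105.]
h2 R end 0.6 [ 0.56 -0.4   0.6 ] [350.  50.]
h2 R end 0.7 [ 0.54 -0.34  0.7 ] [335.  -4.]
h1 R end 0.3 [ 0.64 -0.24  0.3 ] [371. 158.]
h1 R end 0.4 [ 0.62 -0.22  0.4 ] [362. 121.]
h1 R end 0.5 [ 0.59 -0.19  0.5 ] [352.  81.]
h1 R end 0.6 [ 0.57 -0.17  0.6 ] [341.  40.]
h1 R end 0.7 [ 0.54 -0.14  0.7 ] [330.  -3.]
h1 L end 0.3 [0.65 0.01 0.3 ] [360. 131.]
h1 L end 0.4 [0.62 0.01 0.4 ] [353. 101.]
h1 L end 0.5 [0.59 0.01 0.5 ] [345.  69.]
h1 L end 0.6 [0.57 0.01 0.6 ] [336.  35.]
h1 L end 0.7 [0.54 0.01 0.7 ] [327.  -2.]
h0 0.3 [0.64 0.71 0.3 ] [342.  89.]
h0 0.4 [0.62 0.64 0.4 ] [337.  71.]
h0 0.5 [0.59 0.58 0.5 ] [333.  50.]
h0 0.6 [0.57 0.51 0.6 ] [327.  26.]
h0 0.7 [0.54 0.44 0.7 ] [321.  -1.]
```

Two lights have moved toward the open edge and at least two may still be aboard. Because of the wrist limit, I'll turn the tray half round and tip it the other way, where the wrist has room.

```bash
python3 -m handwheel '[0,0,-0.008,0,0,0,0, 0,0,-0.015,0,0,0,0, 0,0,-0.02,0,0,0,0, 0,0,-0.02,0,0,0,0, 0,0,-0.02,0,0,0,0, 0,0,-0.02,0,0,0,0, 0,0,-0.02,0,0,0,0, 0,0,-0.02,0,0,0,0, 0,0,-0.02,0,0,0,0, 0,0,-0.02,0,0,0,0]' >/dev/null;  python3 -c "
from h import *
need((.45,-.04,.165),184.5);print(np.round(bot.observe()['qpos'],2))"
```

```text
t 11.25 pos [ 0.5358 -0.0458  0.166 ] yaw 70.78 tilt_z [ 0.002 -0.021 -1.   ] F [-0.   0.1 -2.5] gap 0.0131 gf 58.7
shift now (units) [-0.189 -0.692  0.006]  turn z units -0.3159
shift after turn [0.709 0.105 0.008]
[ 0.59  0.62 -0.91  2.06  0.71  0.82 -1.1 ]
```

```bash
python3 -m handwheel '[0,0,-0.02,0,0,0,0, 0,0,-0.02,0,0,0,0, 0,0,-0.02,0,0,0,0, 0,0,-0.02,0,0,0,0, 0,0,-0.02,0,0,0,0, 0,0,-0.02,0,0,0,0, 0,0,-0.02,0,0,0,0, 0,0,-0.02,0,0,0,0, 0,0,-0.02,0,0,0,0, 0,0,-0.015,0,0,0,0]' >/dev/null;  python3 -c "
from h import *
need((.45,-.04,.165),184.5);print(np.round(bot.observe()['qpos'],2))"
python3 -m handwheel '[0,0,-0.02,0,0,0,0, 0,0,-0.02,0,0,0,0, 0,0,-0.02,0,0,0,0, 0,0,-0.02,0,0,0,0, 0,0,-0.02,0,0,0,0, 0,0,-0.013,0,0,0,0, 0,0,-0.006,0,0,0,0, 0,0,0,0,0,0,0]' >/dev/null;  python3 -c "
from h import *
need((.45,-.04,.165),184.5);print(np.round(bot.observe()['qpos'],2))"
```

```text
t 12.25 pos [ 0.5359 -0.0458  0.1657] yaw 140.98 tilt_z [ 0.002 -0.021 -1.   ] F [ 0.4  0.3 -1.8] gap 0.0133 gf 58.7
shift now (units) [ 0.586 -0.413  0.003]  turn z units -0.1209
shift after turn [0.709 0.104 0.006]
[ 0.73  0.76 -1.2   2.05  0.89  1.   -0.06]
t 13.05 pos [ 0.5359 -0.0457  0.1658] yaw -176.43 tilt_z [ 0.002 -0.021 -1.   ] F [ 0.4  0.6 -2.6] gap 0.0131 gf 58.7
shift now (units) [0.712 0.092 0.004]  turn z units -1.0026
shift after turn [0.71  0.104 0.007]
[ 0.75  0.79 -1.26  2.05  0.93  1.05  0.65]
```

```bash
python3 -m handwheel '[0,0,0,0.05,0.01,0,0, 0,0,0,0.1,0.02,0,0, 0,0,0,0.14,0.02,0,0, 0,0,0,0.14,0.02,0,0, 0,0,0,0.13,0.01,0,0, 0,0,0,0.08,0.01,0,0, 0,0,0,0.04,0,0,0, 0,0,0,0,0,0,0]' >/dev/null;  python3 lt.py
python3 - <<'E'
from h import *
im=bot.read_camera('top')[150:270,260:400]; s=bot.read_camera('side')[130:260,250:380]
o=np.hstack([cv2.resize(im,(420,360)),cv2.resize(s,(360,360))]);cv2.imwrite('pics/tip2.png',o)
E
```

```text
top cream [(38, 55, 5, 16)]
side [(np.int64(305), np.int64(321), np.int64(11), np.int64(39)), (np.int64(0), np.int64(288), np.int64(8), np.int64(11)), (np.int64(0), np.int64(274), np.int64(11), np.int64(11)), (np.int64(50), np.int64(271), np.int64(180), np.int64(89)), (np.int64(241), np.int64(263), np.int64(8), np.int64(25)), (np.int64(324), np.int64(260), np.int64(17), np.int64(11)), (np.int64(180), np.int64(249), np.int64(14), np.int64(14)), (np.int64(152), np.int64(233), np.int64(25), np.int64(33)), (np.int64(152), np.int64(213), np.int64(39), np.int64(11)), (np.int64(0), np.int64(205), np.int64(11), np.int64(17)), (np.int64(341), np.int64(188), np.int64(6), np.int64(30)), (np.int64(0), np.int64(186), np.int64(14), np.int64(17))]
t 13.95 pos [ 0.4552 -0.0399  0.1661] yaw -176.55 tilt_z [ 0.002 -0.02  -1.   ] F [ 1.1  0.1 -2.4] gap 0.0132 gf 58.7
shift now (units) [-0.543  0.028  0.159]  turn z units -0.5029
shift after turn [ 0.543 -0.015  0.159]
[ 0.79  0.69 -1.27  2.22  0.9   0.92  0.58]
```

View pics/tip2.png

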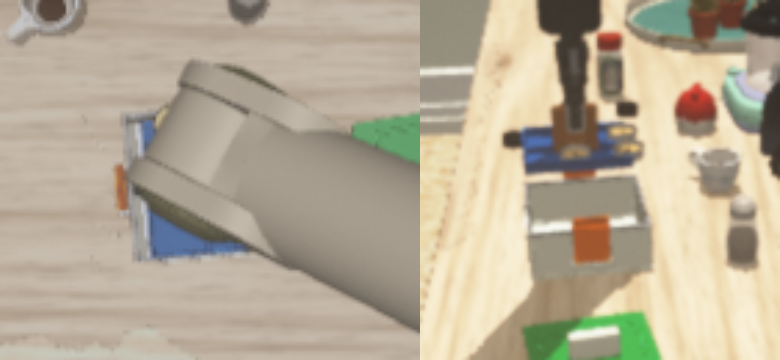

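The side half shows the tray turned round over the box, level, with three lights still visible on it at (630,130), (625,150) and (575,150). Next I back it off toward −x, then tip it in small steps.

```bash
python3 -m handwheel '[0,0.004,0,0.04,0,0.02,0, 0,0.006,0,0.08,0,0.03,0, 0,0.006,0,0.1,0,0.03,0, 0,0.006,0,0.1,0,0.03,0, 0,0.004,0,0.08,0,0.03,0, 0,0,0,0.05,0,0.02,0, 0,0,0,0.02,0,0,0, 0,0,0,0,0,0,0]' >/dev/null;  python3 -c "
from h import *
need((.40,-.04,.142),183.5);print(np.round(bot.observe()['qpos'],2))"
```

```text
t 14.85 pos [ 0.3967 -0.0439  0.1518] yaw -176.7 tilt_z [-0.16  -0.03  -0.987] F [ 0.5  0.1 -2.6] gap 0.0131 gf 58.7
shift now (units) [-0.042  0.032  0.076]  turn z units -1.0006
shift after turn [-0.029  0.031  0.082]
[ 0.78  0.73 -1.26  2.25  0.79  1.    0.62]
```

```bash
python3 -m handwheel '[0,0.0139,0,0,0.01,0.02,0, 0,0.0139,0,0,0.01,0.02,0, 0,0.0139,0,0,0.01,0.02,0, 0,0.0139,0,0,0,0.02,0, 0,0.0139,0,0,0,0,0, 0,0.0139,0,0,0,0,0, 0,0,0,0,0,0,0, 0,0,0,0,0,0,0, 0,0,0,0,0,0,0]' >/dev/null;  python3 lt.py
```

```text
top cream [(67, 69, 4, 16), (38, 55, 5, 16), (90, 50, 6, 16)]
side [(np.int64(0), np.int64(335), np.int64(47), np.int64(25)), (np.int64(307), np.int64(330), np.int64(8), np.int64(30)), (np.int64(0), np.int64(288), np.int64(8), np.int64(11)), (np.int64(3), np.int64(277), np.int64(8), np.int64(8)), (np.int64(116), np.int64(274), np.int64(80), np.int64(47)), (np.int64(152), np.int64(235), np.int64(42), np.int64(30)), (np.int64(58), np.int64(235), np.int64(50), np.int64(47)), (np.int64(199), np.int64(230), np.int64(141), np.int64(130)), (np.int64(133), np.int64(224), np.int64(19), np.int64(8)), (np.int64(150), np.int64(216), np.int64(14), np.int64(8)), (np.int64(169), np.int64(213), np.int64(22), np.int64(8)), (np.int64(0), np.int64(213), np.int64(11), np.int64(8))]
t 15.85 pos [ 0.3938 -0.0408  0.1431] yaw -177.49 tilt_z [-0.63  -0.055 -0.774] F [ 0.3 -0.4 -1.6] gap 0.0129 gf 58.8
shift now (units) [-0.795 -0.    -0.692]  turn z units -0.5055
shift after turn [ 1.053  0.018 -0.033]
[ 0.61  0.95 -1.13  1.97  0.52  1.44  0.76]
```

```bash
python3 -m handwheel '[0,0.0139,0,0,0,0,0, 0,0.0139,0,0,0,0,0, 0,0,0,0,0,0,0, 0,0,0,0,0,0,0, 0,0,0,0,0,0,0, 0,0,0,0,0,0,0]' >/dev/null;  python3 - <<'E'
from h import *
need((.40,-.04,.142),183.5);print(np.round(bot.observe()['qpos'],2))
im=bot.read_camera('top')[150:270,260:400]; s=bot.read_camera('side')[130:260,250:380]
o=np.hstack([cv2.resize(im,(420,360)),cv2.resize(s,(360,360))]);cv2.imwrite('pics/tip3.png',o)
E
```

```text
t 16.45 pos [ 0.3939 -0.0406  0.1431] yaw -177.87 tilt_z [-0.755 -0.06  -0.653] F [-0.1 -0.4 -1.9] gap 0.0134 gf 58.9
shift now (units) [-0.04   0.002 -0.033]  turn z units -1.0038
shift after turn [-0.051  0.002  0.009]
[ 0.57  1.03 -1.08  1.89  0.45  1.58  0.78]
```

View pics/tip3.png

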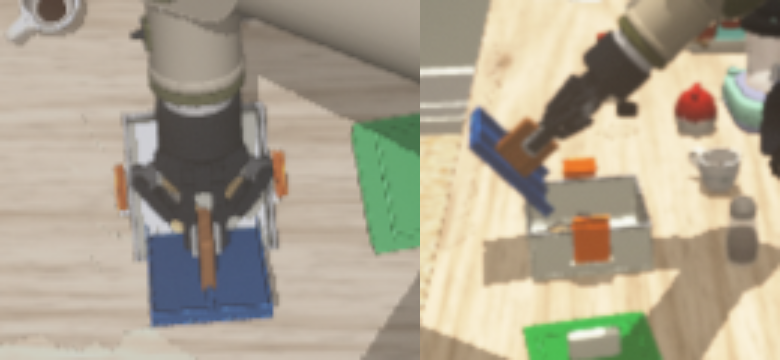

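The side half of tip3 shows the tray tipped about 49° and empty, with cream bits inside the box mouth near top-half crop (175,228) and (233,190). Levelling and lifting now.

```bash
python3 -m handwheel '[0,-0.012,0,0.06,0,-0.055,0, 0,-0.02,0,0.07,0,-0.1,0, 0,-0.02,0,0.03,0,-0.1,0, 0,-0.02,0,0,0,-0.1,0, 0,-0.02,0,-0.05,0,-0.08,0, 0,-0.02,0,-0.1,0,-0.08,0, 0,-0.02,0,-0.15,0,-0.08,0, 0,-0.004,0,-0.15,0,-0.05,0, 0,0,0,-0.1,0,0,0, 0,0,0,0,0,0,0]' >/dev/null;  python3 - <<'E'
from h import *
need((.481,.279,.20),184.5);print(np.round(bot.observe()['qpos'],2))
E
```

```text
t 17.55 pos [ 0.4823 -0.0337  0.2129] yaw -176.62 tilt_z [-0.007 -0.019 -1.   ] F [-0.2  0.4 -1.4] gap 0.0132 gf 58.8
shift now (units) [-0.144  2.603  0.056]  turn z units -1.0031
shift after turn [-0.194  2.598  0.107]
[ 0.77  0.61 -1.23  2.11  0.74  0.97  0.75]
```

```bash
python3 -m handwheel '[-0.003,-0.001,0,0,0.1,0,0, 0,0,0,-0.015,0.25,0,0, 0,0,0,-0.02,0.35,0,0, 0,0,0,-0.02,0.35,0,0, 0,0,0,-0.02,0.35,0,0, 0,0,0,-0.02,0.35,0,0, 0,0,0,-0.02,0.35,0,0, 0,0,0,-0.015,0.25,0,0, 0,0,0,-0.014,0.18,0,0, 0,0,0,0,0.07,0,0]' >/dev/null; python3 -m handwheel '[0,0,0,0,0,0,0]'>/dev/null
python3 - <<'E'
from h import *
need((.481,.279,.0345),184.5);print(np.round(bot.observe()['qpos'],2))
im=bot.read_camera('top')
cv2.imwrite('pics/box.png',cv2.resize(im[178:248,285:370],None,fx=6,fy=6,interpolation=cv2.INTER_CUBIC))
m=mask(im,(12,50,120),(30,200,255))[183:240,300:353]
for c in blobs(m,10):
    x,y,w,h=cv2.boundingRect(c); print((x+300,y+183,w,h),np.round(ray('top',(x+300+w/2,y+183+h/2),.02)[0],3))
E
```

```text
t 18.65 pos [0.4776 0.2799 0.2116] yaw -176.39 tilt_z [-0.003 -0.001 -1.   ] F [-0.2 -1.  -0.9] gap 0.0132 gf 58.9
shift now (units) [-0.032 -0.008  1.476]  turn z units -1.0025
shift after turn [-0.028 -0.01   1.476]
[ 0.1   0.66 -1.13  1.97  0.72  0.99  0.26]
```

View pics/box.png

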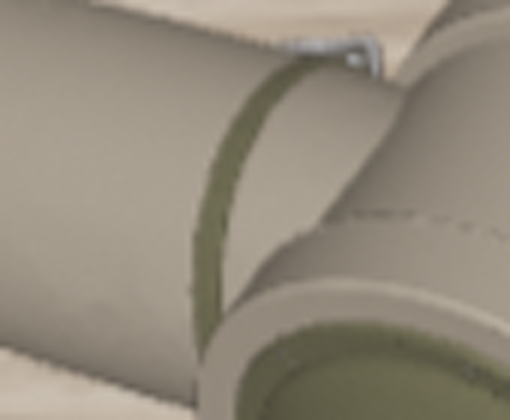

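The box view was blocked by the arm, so I'll check it later by mask. Now I lower the tray.

```bash
python3 -m handwheel '[0,0,0,-0.03,0,0.15,0, 0,0,0,0,0,0.25,0, 0,0,0,0,0,0.25,0, 0,0,0,0,0,0.25,0, 0,0,0,0,0,0.25,0, 0,0,0,0,0,0.15,0, 0,0,0,0,0,0.08,0, 0,0,0,0,0,0.04,0, 0,0,0,0,0,0.02,0, 0,0,0,0,0,0,0]' |tail -3
python3 - <<'E'
from h import *
need((.481,.279,.033),183.6);print(np.round(bot.observe()['qpos'],2))
E
```

```text
force: [0.3, 0.9, -1.5]
finger_gap: 0.0133
gripper_force: 58.9
t 19.7 pos [0.4824 0.2785 0.0398] yaw -176.55 tilt_z [-0.    -0.001 -1.   ] F [ 0.3  0.9 -1.5] gap 0.0133 gf 58.9
shift now (units) [0.012 0.005 0.056]  turn z units -1.0004
shift after turn [0.012 0.005 0.056]
[-0.05  0.86 -0.89  2.09  1.05  0.74 -0.01]
```

```bash
python3 -m handwheel '[0,0,0,0,0,0.04,0, 0,0,0,0,0,0.016,0, 0,0,0,0,0,0,0]' |tail -4; python3 -m handwheel '[0,0,0,0,0,0.01,0,0,0,0,0,0,0,0]' | tail -4;python3 -c "
from h import *
need((.481,.279,.033),183.6)"
```

```text
tool_rot: [[-0.998, -0.061, -0.0], [-0.061, 0.998, -0.002], [0.001, -0.002, -1.0]]
force: [0.4, -0.0, -1.8]
finger_gap: 0.0134
gripper_force: 58.9
tool_rot: [[-0.998, -0.061, 0.0], [-0.061, 0.998, -0.002], [-0.0, -0.002, -1.0]]
force: [-1.4, -2.6, 6.9]
finger_gap: 0.013
gripper_force: 60.1
t 20.2 pos [0.4823 0.2786 0.0323] yaw -176.52 tilt_z [ 0.    -0.002 -1.   ] F [-1.4 -2.6  6.9] gap 0.013 gf 60.1
shift now (units) [ 0.01   0.004 -0.006]  turn z units -1.0003
shift after turn [ 0.01   0.004 -0.006]
```

```bash
python3 -m handwheel '[0,0,0,0,0,0,1, 0,0,0,0,0,0,1, 0,0,0,0,0,0,1, 0,0,0,0,0,0,1, 0,0,0,0,0,0,1, 0,0,0,0,0,0,1]' |tail -2; python3 -m handwheel '[0,0,0,0,0,-0.05,1, 0,0,0,0,0,-0.15,1, 0,0,0,0,0,-0.25,1, 0,0,0,0,0,-0.35,1, 0,0,0,0,0,-0.35,1, 0,0,0,0,0,-0.3,1, 0,0,0,0,0,-0.2,1, 0,0,0,0,0,0,1]' |tail -2
cat > chk.py <<'E'
from h import *
im=bot.read_camera('top')
for nm,lo,hi,z,(a,b,c,d) in(('cream',(12,50,120),(30,200,255),.02,(183,240,302,351)),('blue',(102,70,50),(125,255,255),.008,(175,240,190,260)),('orange',(5,120,120),(14,255,255),.08,(190,230,290,365)),('green',(50,70,60),(80,255,255),.007,(170,250,365,440))):
    for q in blobs(mask(im[a:b,c:d],lo,hi),8):
        q=q+np.array([[[c,a]]]);print(nm,cv2.boundingRect(q),rect('top',q,z))
for p in((320,200),(335,220),(327,212)): print(p,cv2.cvtColor(im,cv2.COLOR_BGR2HSV)[p[1],p[0]])
need((.466,-.287,.20),8.7);print(np.round(bot.observe()['qpos'],2))
E
python3 chk.py
```

```text
finger_gap: 0.0856
gripper_force: 0.0
finger_gap: 0.0855
gripper_force: 0.0
blue (209, 222, 22, 6) [425.3 292.6  65.4  15.6  89.2]
green (412, 185, 13, 10) [ 534.5 -340.7   45.7   21.6   55.2]
(320, 200) [ 17  37 158]
(335, 220) [ 18  37 173]
(327, 212) [ 26  64 108]
t 21.65 pos [0.4827 0.2792 0.2312] yaw -176.55 tilt_z [ 0.002 -0.    -1.   ] F [ 0.2 -0.3 -0.2] gap 0.0851 gf 0.0
shift now (units) [ 0.424 -4.701  0.262]  turn z units -0.5146
shift after turn [-0.851  4.643  0.26 ]
[ 0.11  0.63 -1.14  1.94  0.69  1.02  0.29]
```

```bash
python3 -m handwheel '[0,0,0,0.02,-0.2,0,1, 0,0,0,0.03,-0.35,0,1, 0,0,0,0.03,-0.4,0,1, 0,0,0,0.03,-0.4,0,1, 0,0,0,0.03,-0.4,0,1, 0,0,0,0.04,-0.4,0,1, 0,0,0,0.04,-0.4,0,1, 0,0,0,0.04,-0.4,0,1, 0,0,0,0.04,-0.4,0,1, 0,0,0,0.04,-0.4,0,1]' >/dev/null; python3 -m handwheel '[0,0,0,0.03,-0.4,0,1, 0,0,0,0.03,-0.35,0,1, 0,0,0,0.02,-0.2,0,1, 0,0,-0.0146,0,0,0,1, 0,0,0,0,0,0,1]' >/dev/null; sed -i 's/8.7)/188.7)/' chk.py; python3 chk.py
```

```text
cream (316, 217, 11, 11) [428.4 -24.1  31.2  31.1  89.2]
cream (335, 209, 11, 11) [454.1 -83.8  28.7  33.3  44. ]
cream (314, 206, 12, 9) [465.8 -19.9  28.7  28.7  44.2]
blue (206, 186, 37, 42) [480.8 278.7 125.7 109.1   3.5]
orange (299, 205, 3, 15) [456.8  39.8   5.9  41.7  89.4]
orange (351, 201, 5, 14) [ 468.2 -118.5   39.8    8.3    4.5]
green (377, 184, 54, 50) [ 467.3 -286.7  137.2  151.3    9.1]
(320, 200) [120   6 205]
(335, 220) [120   6 205]
(327, 212) [120   6 205]
t 23.2 pos [ 0.4655 -0.2869  0.2293] yaw -171.36 tilt_z [-0.002  0.    -1.   ] F [ 0.3  1.2 -0.2] gap 0.0851 gf 0.0
shift now (units) [-0.004 -0.001  0.244]  turn z units -1.0002
shift after turn [-0.004 -0.001  0.244]
[ 1.23  0.67 -1.23  1.96  0.74  1.06  1.39]
```

Run:
```python
from h import *
im=bot.read_camera('top');o=cv2.imread('pics/top0.png')
d=cv2.absdiff(im,o).max(2)
m=((d>30)*255).astype(np.uint8);m[:140]=0;m[265:]=0
for c in blobs(m,6): print(cv2.boundingRect(c),cv2.contourArea(c),np.round(ray('top',c.reshape(-1,2).mean(0),.02)[0],3))
h=cv2.cvtColor(im,cv2.COLOR_BGR2HSV)
for r in range(186,238,2): print(r,' '.join('%3d/%2d'%(h[r,u,2],h[r,u,1]) for u in range(304,352,3)))
```

```text
(528, 256, 22, 9) 78.5 [ 0.295 -0.703  0.02 ]
(547, 249, 16, 16) 120.0 [ 0.311 -0.756  0.02 ]
(496, 226, 15, 5) 40.0 [ 0.402 -0.596  0.02 ]
(334, 208, 13, 13) 112.0 [ 0.454 -0.084  0.02 ]
(208, 207, 13, 13) 102.5 [0.459 0.307 0.02 ]
(314, 205, 14, 23) 214.0 [ 0.448 -0.022  0.02 ]
(227, 205, 14, 13) 115.5 [0.465 0.247 0.02 ]
(207, 193, 13, 13) 99.5 [0.506 0.312 0.02 ]
(226, 189, 16, 15) 112.0 [0.512 0.244 0.02 ]
(204, 188, 3, 12) 7.0 [0.524 0.336 0.02 ]
(209, 184, 31, 11) 21.0 [0.542 0.277 0.02 ]
(392, 158, 154, 107) 4620.0 [ 0.443 -0.503  0.02 ]
186 197/32 194/35 179/33 179/27 180/18 163/16 161/16 167/ 6 159/ 5 141/ 9 125/10 139/11 128/14 109/21 136/11 189/36
188 174/ 7 149/ 7 130/10 136/11 142/ 7 118/19 106/26 112/23 125/22 136/21 171/ 3 181/ 4 183/ 3 194/ 5 118/15 182/42
190 120/23 129/24 156/ 3 179/ 4 183/ 4 189/ 5 203/ 6 205/ 6 205/ 6 205/ 6 205/ 6 205/ 6 205/ 6 204/ 5 106/19 175/45
192 166/17 205/ 6 205/ 6 205/ 6 205/ 6 205/ 6 205/ 6 204/ 5 205/ 6 205/ 6 205/ 6 205/ 6 205/ 6 205/ 6 115/16 174/45
194 166/17 204/ 5 205/ 6 205/ 6 204/ 5 205/ 6 205/ 6 205/ 6 205/ 6 205/ 6 205/ 6 205
[... 1767 characters left out ...]
6/14
226 167/14 167/15 205/ 6 206/ 6 196/ 7 194/66 193/71 182/31 205/ 6 205/ 6 205/ 6 205/ 6 205/ 6 205/ 6 205/ 6 130/ 8
228 176/12 167/17 205/ 6 205/ 6 205/ 6 181/ 6 182/ 4 202/ 5 205/ 5 205/ 6 205/ 6 205/ 6 205/ 6 205/ 6 205/ 6 134/10
230 179/16 167/17 206/ 7 205/ 6 205/ 6 205/ 5 205/ 5 205/ 6 205/ 6 205/ 6 205/ 6 205/ 5 205/ 5 205/ 6 205/ 6 143/ 4
232 176/23 167/15 205/ 5 205/ 6 205/ 6 205/ 6 205/ 6 205/ 6 205/ 6 205/ 6 177/ 3 175/ 1 180/ 4 182/ 4 152/ 3 153/ 5
234 167/32 162/16 205/ 6 190/ 7 188/ 5 186/ 5 169/ 5 150/ 5 163/ 6 159/ 5 153/ 5 167/ 5 183/ 6 176/30 186/33 198/32
236 172/36 159/ 3 167/14 134/13 186/ 3 185/ 7 182/20 173/19 200/17 196/27 187/34 185/36 186/38 187/37 190/38 199/35
```

Three cream lights are in the box, at pixels (321,222), (340,214) and (320,210). The fourth is upside down: a silver ring centred about (333,203), also in the box. The tray lies empty at its old place. Next, the lid.

```bash
python3 -m handwheel '[0,0,0,-0.004,0,0.15,1, 0,0,0,0,0,0.3,1, 0,0,0,0,0,0.35,1, 0,0,0,0,0,0.35,1, 0,0,0,0,0,0.3,1, 0,0,0,0,0,0.2,1, 0,0,0,0,0,0.1,1, 0,0,0,0,0,0.05,1, 0,0,0,0,0,0,1]' >/dev/null; python3 -c "
from h import *
need((.466,-.287,.011),188.7);print(np.round(bot.observe()['qpos'],2))"
```

```text
t 24.15 pos [ 0.4666 -0.2869  0.0142] yaw -171.25 tilt_z [-0.001 -0.001 -1.   ] F [-0.1 -0.5 -0.3] gap 0.0854 gf 0.0
shift now (units) [ 0.005 -0.     0.027]  turn z units -0.9999
shift after turn [ 0.005 -0.     0.027]
[ 1.04  0.92 -0.93  2.11  1.16  0.77  1.05]
```

```bash
python3 -m handwheel '[0,0,0,0,0,0.022,1, 0,0,0,0,0,0,0, 0,0,0,0,0,0,0, 0,0,0,0,0,0,0, 0,0,0,0,0,0,0, 0,0,0,0,0,0,0, 0,0,0,0,0,0,0, 0,0,0,0,0,0,0]' |tail -3;  python3 -c "
from h import *
need((.466,-.287,.011),188.7)"; python3 -m handwheel '[0,0,0,0,0,-0.05,0, 0,0,0,0,0,-0.15,0, 0,0,0,0,0,-0.25,0, 0,0,0,0,0,-0.3,0, 0,0,0,0,0,-0.25,0, 0,0,0,0,0,-0.15,0, 0,0,0,0,0,-0.05,0, 0,0,0,0,0,0,0]' |tail -3;  python3 -c "
from h import *
need((.462,-.040,.155),184.3)"
```

```text
force: [-1.4, -0.5, 5.6]
finger_gap: 0.0129
gripper_force: 59.6
t 24.95 pos [ 0.4666 -0.2875  0.0121] yaw -171.27 tilt_z [-0.    -0.002 -1.   ] F [-1.4 -0.5  5.6] gap 0.0129 gf 59.6
shift now (units) [0.005 0.005 0.009]  turn z units -0.9999
shift after turn [0.005 0.005 0.009]
force: [0.1, 0.3, -1.7]
finger_gap: 0.013
gripper_force: 58.7
t 25.75 pos [ 0.4666 -0.2874  0.1561] yaw -171.29 tilt_z [-0.    -0.002 -1.   ] F [ 0.1  0.3 -1.7] gap 0.013 gf 58.7
shift now (units) [-0.275  2.044  0.005]  turn z units -0.9878
shift after turn [-0.117  2.059  0.009]
```

```bash
python3 -m handwheel '[0,0,0.0122,0,0,0,0, 0,0,0,-0.01,0.1,0,0, 0,0,0,-0.015,0.25,0,0, 0,0,0,-0.02,0.35,0,0, 0,0,0,-0.02,0.35,0,0, 0,0,0,-0.02,0.35,0,0, 0,0,0,-0.017,0.3,0,0, 0,0,0,-0.01,0.2,0,0, 0,0,0,-0.005,0.1,0,0, 0,0,0,0,0.06,0,0]' >/dev/null; python3 -m handwheel '[0,0,0,0,0,0,0, 0,0,0,0,0,0,0]'|tail -2
python3 - <<'E'
from h import *
need((.462,-.040,.095),184.3);print(np.round(bot.observe()['qpos'],2))
im=bot.read_camera('top'); z=.144+.007
for q in blobs(mask(im,(50,70,60),(80,255,255)),30): 
    print('green',cv2.boundingRect(q),rect('top',q,z))
for q in blobs(mask(im[190:230,290:365],(5,120,120),(14,255,255)),5): q=q+np.array([[[290,190]]]);print('or',rect('top',q,.085))
E
```

```text
finger_gap: 0.013
gripper_force: 58.7
t 26.95 pos [ 0.4617 -0.0406  0.155 ] yaw -175.71 tilt_z [-0.001 -0.002 -1.   ] F [-0.  -0.3 -1.9] gap 0.013 gf 58.7
shift now (units) [-0.003  0.006  0.5  ]  turn z units -1.0
shift after turn [-0.003  0.005  0.5  ]
[ 0.72  0.64 -1.1   2.21  0.83  0.8   0.7 ]
green (300, 186, 45, 50) [460.2 -21.5 136.9 114.6   4.6]
or [455.1  41.2   3.   38.5  89.4]
```

```bash
python3 -m handwheel '[0,0,0,-0.003,0.005,0.1,0, 0,0,0,0,0,0.15,0, 0,0,0,0,0,0.12,0, 0,0,0,0,0,0.08,0, 0,0,0,0,0,0.04,0, 0,0,0,0,0,0.03,0, 0,0,0,0,0,0,0, 0,0,0,0,0,0,0]' |tail -3; python3 -c "
from h import *
need((.462,-.040,.087),184.3)"
```

```text
force: [0.1, 0.4, -0.6]
finger_gap: 0.013
gripper_force: 58.7
t 27.8 pos [ 0.4624 -0.0391  0.0933] yaw -175.67 tilt_z [-0.    -0.001 -1.   ] F [ 0.1  0.4 -0.6] gap 0.013 gf 58.7
shift now (units) [ 0.004 -0.007  0.052]  turn z units -0.9999
shift after turn [ 0.004 -0.007  0.052]
```

```bash
python3 -m handwheel '[0,0,0,0.004,-0.007,0.017,0, 0,0,0,0,0,0.017,0, 0,0,0,0,0,0.017,0, 0,0,0,0,0,0,0]' |grep -E 'pos|^force'; python3 -m handwheel '[0,0,0,0,0,0.017,0, 0,0,0,0,0,0,0]' |grep -E 'pos|^force';python3 -m handwheel '[0,0,0,0,0,0.017,0, 0,0,0,0,0,0,0]' |grep -E 'pos|^force'; python3 -c "
from h import *
need((.462,-.040,.076),184.3)"
```

```text
ee_pos: [0.4618, -0.0397, 0.0867]
force: [0.2, 1.1, -2.0]
ee_pos: [0.4621, -0.0397, 0.0849]
force: [1.1, 1.6, 1.1]
ee_pos: [0.4624, -0.0396, 0.0831]
force: [0.2, 0.6, 5.3]
t 28.6 pos [ 0.4624 -0.0396  0.0831] yaw -175.64 tilt_z [ 0.001 -0.001 -1.   ] F [0.2 0.6 5.3] gap 0.0131 gf 59.6
shift now (units) [ 0.003 -0.003  0.059]  turn z units -0.9998
shift after turn [ 0.003 -0.003  0.059]
```

```bash
for i in 1 ; do python3 -m handwheel '[0,0,0,0,0,0.012,0, 0,0,0,0,0,0,0]' |grep -E 'pos|^force'; python3 -m handwheel '[0,0,0,0,0,0.012,0, 0,0,0,0,0,0,0]' |grep -E 'pos|^force'; python3 -m handwheel '[0,0,0,0,0,0.012,0, 0,0,0,0,0,0,0]' |grep -E 'pos|^force'; done
```

```text
ee_pos: [0.4625, -0.0396, 0.0817]
force: [1.2, 1.5, 5.3]
ee_pos: [0.4624, -0.0397, 0.08]
force: [2.7, 1.4, 1.2]
ee_pos: [0.4619, -0.0398, 0.0781]
force: [2.6, 1.2, -5.2]
```

```bash
python3 -m handwheel '[0,0,0,0,0,0.01,0, 0,0,0,0,0,0,0]' |grep -E 'pos|^force'; python3 -m handwheel '[0,0,0,0,0,0.01,0, 0,0,0,0,0,0,0]' |grep -E 'pos|^force'
```

```text
ee_pos: [0.4614, -0.04, 0.0767]
force: [1.5, 1.7, -9.8]
ee_pos: [0.4612, -0.0401, 0.0758]
force: [-1.2, 1.3, -6.4]
```

```bash
python3 -m handwheel '[0,0,0,0,0,0.01,0, 0,0,0,0,0,0,0]' |grep -E 'pos|^force'; python3 -m handwheel '[0,0,0,0,0,0.008,0, 0,0,0,0,0,0,0]' |grep -E 'pos|^force'; python3 -c "
from h import *
need((.462,-.040,.0735),184.3)"
```

```text
ee_pos: [0.4615, -0.0401, 0.075]
force: [-1.9, 0.2, 2.4]
ee_pos: [0.4615, -0.0401, 0.0741]
force: [-2.2, 0.8, 5.8]
t 30.0 pos [ 0.4615 -0.0401  0.0741] yaw -175.66 tilt_z [-0.001 -0.002 -1.   ] F [-2.2  0.8  5.8] gap 0.013 gf 60.4
shift now (units) [-0.004  0.001  0.005]  turn z units -0.9999
shift after turn [-0.004  0.001  0.005]
```

```bash
python3 -m handwheel '[0,0,0,0,0,0.007,0, 0,0,0,0,0,0,0, 0,0,0,0,0,0,0]' |grep -E 'pos|^force'
python3 - <<'E'
from h import *
need((.462,-.040,.0735),184.3)
im=bot.read_camera('top');s=bot.read_camera('side')
for q in blobs(mask(im[190:230,285:370],(5,120,120),(14,255,255)),4): q=q+np.array([[[285,190]]]);print('or',rect('top',q,.085))
for q in blobs(mask(im,(50,70,60),(80,255,255)),30): print('green',rect('top',q,.07))
for q in blobs(mask(im[:,190:260],(102,70,50),(125,255,255)),30): print('blue',rect('top',q+np.array([[[190,0]]]),.008))
E
```

```text
ee_pos: [0.4615, -0.0401, 0.0734]
force: [-2.3, -0.7, 8.0]
t 30.3 pos [ 0.4615 -0.0401  0.0734] yaw -175.66 tilt_z [-0.001 -0.002 -1.   ] F [-2.3 -0.7  8. ] gap 0.0128 gf 60.9
shift now (units) [-0.004  0.001 -0.001]  turn z units -0.9999
shift after turn [-0.004  0.001 -0.001]
or [456.5  39.7   5.9  41.5  89.4]
green [461.2 -32.2 137.  137.8   4.2]
blue [480.8 278.4 125.7 109.7   3.5]
```

```bash
python3 -m handwheel '[0,0,0,0,0,0.004,0, 0,0,0,0,0,0,0, 0,0,0,0,0,0,0, 0,0,0,0,0,0,0]' |grep -E 'pos|^force'; python3 -c "
from cell import bot
print(bot.sign_off())"
```

```text
ee_pos: [0.4615, -0.0401, 0.073]
force: [-3.5, -0.3, 10.8]
the job is handed in; nothing more can be done
None
```

The job is handed in at about 31 s with no verdict returned: the four tea lights are in the box (one upside down), the empty tray stands back on the worktop, and the gripper is still pressing the lid down with about 11 N; the left clip reads back upright in the camera, and the right one was hidden, so its snap is inferred from the force dropping.

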